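# Lock the lift sub stub in its clamping stand

### The arm

A 7-joint arm with a two-finger parallel gripper is mounted at the origin on the work surface. World frame = base frame: x ahead of the robot, y to its left, z up, the work surface at z = 0. Lengths are in m, angles in degrees, forces in N, time in s.
With the tool pointing down it reaches from about 0.4 to 0.85 m from the base axis. Payload 4.4 kg.
Tool frame: the origin (TCP) lies midway between the tips of the shut fingers; the grasp point (between the pads) lies 19 mm behind it; z points along the fingers, y is the direction in which the jaws open and shut (so a half turn about z gives the same grasp; the last joint's range is limited). The gripper opens to 94 mm and grips with 3 to 60 N. Pads are 16 mm wide; open, the fingers measure 119 mm over their backs; the gripper's body (75 mm by 177 mm) begins 78 mm behind the grasp point.
Start: joints at [65.157, 36.005, 2.206, 86.941, -1.547, 57.084, -1.146], TCP at [0.234, -0.607, 0.205] pointing down, gripper open.
Joint ranges: [-175.42, 175.42], [-21.48, 121.26], [-71.46, 75.88], [10.55, 141.38], [-63.04, 243.04], [13.31, 113.54], [-168.57, 168.57]. Speed limits (degrees/s): [147.25, 147.25, 180, 180, 180, 180, 180].

### API

Orientations are given as a 3x3 rotation matrix whose columns are the frame's x, y, z axes.
In Python, from cell import * gives the robot as it stands.
- The arm moves only by the shell command python3 -m handwheel 'ROWS' [FORCE]. ROWS is JSON, a list of rows, each an object with "offset": the shift along the world's x, y, z in mm, a list of three; "delta_rot": the turn, a rotation vector about the world's x, y, z in rad, a list of three; "gripper": the opening in per cent of the stroke, from 0 (shut) to 100 (fully open). A call has 1 to 10 rows; each row shifts and turns the pose as measured when the row begins; what a row does not reach is not made up. A row lasts 1/8 s, in which the tool goes at most 62.5 mm and 10.7 degrees, less where a joint would pass 70% of its speed; a pose out of reach is approached as far as the arm can. A call with a gripper value outside its range is refused whole. The fingers move at their own pace and stop on an object; FORCE is the grip in N (left out, the last holds). Time passes only in rows, so rows that do not move let the fingers close. It gives the time, the measured TCP pose, the force and the opening at its end, in the units of the state.
- get_obs(): the state, without advancing time (a new reading comes with each control period).
- grab_frame(name): name is "scene" or "top" or "wrist"; returns the picture (420x560x3 uint8, blue, green, red); there is no depth.
- calibration(name): a dict with "K" (3x3 intrinsics, pixels), "dist" ([k1, k2, p1, p2, k3] as OpenCV has them; the pictures are not rectified), "world_from_camera" (4x4, takes a point from camera to world coordinates); the wrist camera has in their place "tool_from_camera" (4x4, takes a point from camera to tool coordinates, whose origin is the TCP and whose axes are the flange's). Camera axes: x right, y down, z forward; pixel columns grow to the right and rows downward; lengths in m; the calibration is good to about 2 mm. A picture is of the moment at which its call begins: read the wrist's pose just before it. calibration takes no time and is no camera call.
- sign_off(): hands the job in, once; it reports no verdict.
Trained networks look in the newest picture that a camera, given by its name, has taken for a name from the list of things; names that differ only in an ending like _2 or _b are one class to them, and where a whole thing is asked for, a point or a joint stands for the part that bears it (a point fixed in the world has none). Each returns a list of dicts, best first, with "score" (0 to 1); they miss things now and then, are a little off and sometimes report something else, mostly with a low value. They report only what shows in the picture. A call takes as long as a camera call.
- spot_in(query, camera): "position" ([x, y, z] in m, in the coordinates of the camera as it stood for that picture, good to about 4 mm: the middle of the surface that is visible of it).
- cut_out(query, camera): "pixels" (420x560 bool, what is visible of it).
The state is a dict: "clock": time; "qpos": joint angles; "joint_vel": joint speeds; "joint_efforts": joint torques, N m; "eef_pos": TCP position; "ee_rot": TCP orientation; "ft_force": force on the tool from outside, world axes, zero at the start; "moment": the same for the moment, N m; "finger_gap": finger opening in m.
Only numpy, scipy, OpenCV 4.12 (cv2) and the standard library are available. Lean on these libraries where they do the work, as an engineer would, in place of code of your own. Each camera call takes 0.05 s, during which the arm holds its last target.

### The job

Lock down the lift sub stub that lies in the vee of the clamping stand: swing the clamp arm over it to its stop, screw the lever-headed bolt in clockwise until it is snug with its lever still standing up, and only then fold the lever fully down along the arm. Leave the stub lying where it is in the vee, leave the torch and the gauge block alone, and let go of everything.

Things in the scene. Friction and masses are not known exactly. Their poses are not given: they have to be found in the camera images.
- stand: Fixed clamping stand: dark steel base plate 200 x 150 x 16 mm, a steel vee along its y axis, and a post 85 mm from the origin on its +x side (the side away from the robot at yaw 0). Origin: on the work surface, below the middle of the vee and below the place of the bolt when the arm is at its stop; z up. The arm's vertical hinge axis passes through (85, 0) mm. Turned up to 0.3 rad in yaw.
- swing_arm (a joint): Angle of the aluminium clamp arm about the vertical post, rad: 0 = at its stop, straight over the stub, pointing along the stand's -x; grows as the arm turns counter-clockwise seen from above (its end then stands out towards the stand's -y), up to 1.6. The arm is 34 mm wide, its underside 112 mm and its top 133 mm above the work surface, and stays where it is left; about 2 N at the knob swing it.
- knob (a point): Middle of the black upright round knob near the end of the clamp arm: 22 mm across and 27 mm tall (about 140 to 167 mm above the work surface; this point at 155 mm), 145 mm from the post axis and 60 mm further out than the bolt. It swings the arm. It does not turn.
- bolt (a joint): Turn of the vertical lever-headed bolt relative to the arm, rad: 0 = screwed in and snug (a hard stop, its foot just pressing on the stub); positive = unscrewed, up to 3.4. Clockwise seen from above lowers it, 2 mm per rad. It stays where it is left; about 0.1 N m turns it.
- pivot (a point): The lever's hinge point, on the bolt's axis, 85 mm from the post axis towards the knob; 157 mm above the work surface when snug. The point turns with the lever: when the lever stands up its z is up.
- lever (a joint): Fold of the lever, rad: 0 = standing straight up on the bolt, 1.57 = folded down level (closed). It stays where it is left; about 3 N near its end fold it. It folds one way only, towards its flat +x face, a direction that lies at yaw (stand yaw + swing_arm + bolt); so with the bolt snug it folds along the arm towards the post, and then lies about 18 mm clear above the arm.
- lever_mid (a point): Point in the steel lever 50 mm from its hinge, on its centre line. The lever is a flat steel paddle 12 mm thick (its x, the fold direction), 26 mm wide (its y), reaching from 15 to 80 mm from the hinge; upright its top is about 240 mm above the work surface.
- stub_center (a point): Centre of the axis of the green painted steel lift sub stub, lying loose in the vee along the stand's y: 152 mm long, 56 mm across in the vee, with a 68 mm collar at its +y end and a 44 mm neck at its -y end; 0.95 kg; axis about 65 mm above the work surface.
- torch_center (a point): Middle of the red steel torch, 158 mm long, 44 mm across the head, lying on the shelf: a bystander.
- block_center (a point): Middle of the white ceramic gauge block, 70 x 40 x 22 mm, lying on the shelf: a bystander.

How it is judged:
By the outcome, as a careful person would: the job done as asked, in the order asked, and still so for the second after the job is handed in, with the robot touching nothing.
It also fails if it takes over 72 s, if anything falls off the work surface, if the arm or the gripper's body presses on something with over 40 N, if the wrist force passes 120 N, or if a joint passes its speed limit or range.

## Working session

There is one attempt and no reset: what is moved stays moved. The work goes in short steps, Python scripts to look and compute and a shell command to move; the robot and the scene stay as the last step left them, time stands still between calls to the robot, and variables do not carry over. Pictures are saved under pics/ and viewed, and the job is handed in when it is done.

```bash
ls; mkdir -p pics; python3 - <<'E'
from cell import *
import cv2
o=get_obs(); print(o)
for n in ["scene","top","wrist"]:
    cv2.imwrite(f"pics/{n}0.png",grab_frame(n))
    c=calibration(n); print(n,c)
    for q in ["stand","swing_arm","knob","lever","bolt","stub_center","torch_center","block_center"]:
        if n=="wrist": break
        for r in spot_in(q,n)[:2]:
            import numpy as np
            print(q,round(r["score"],2),(c["world_from_camera"]@np.r_[r["position"],1])[:3].round(4))
E
```

```text
pics
{'clock': 0.0, 'qpos': array([65.15622198, 36.05624444,  2.20130661, 86.99293626, -1.54546476,
       57.0818225 , -1.14554531]), 'joint_vel': array([ 0.09349569,  0.00486198, -0.08166233,  0.01731454,  0.02982732,
       -0.07519667, -0.04719521]), 'joint_efforts': array([-3.11699951e-04, -5.49717414e+01,  1.14378545e+00, -1.86630267e+01,
       -5.21831797e-02,  2.37473234e-02,  1.24697208e-04]), 'eef_pos': array([ 0.23352806, -0.60593179,  0.20460102]), 'ee_rot': array([[ 9.33104236e-01,  3.59605402e-01, -6.63099790e-04],
       [ 3.59606012e-01, -9.33102795e-01,  1.64008227e-03],
       [-2.89578241e-05, -1.76882238e-03, -9.99998435e-01]]), 'ft_force': array([ 0.9956589 ,  0.0103404 , -0.44117094]), 'moment': array([-0.05436918, -0.04669023, -0.04341541]), 'finger_gap': 0.09404599071864073}
scene {'K': array([[511.95068585,   0.        , 273.11504596],
       [  0.        , 511.95068585, 207.88136118],
       [  0.        ,   0.        ,   1.        ]]), 'dist': array([-0.18563698,  0.        ,  0.        ,  0.        ,  0.        ]), 'world_from_camera': array([[ 7.75375137
[... 1517 characters left out ...]
886]
torch_center 0.78 [0.5184 0.3695 0.0323]
block_center 0.56 [ 0.5613 -0.394   0.022 ]
wrist {'K': array([[355.89357369,   0.        , 278.90419816],
       [  0.        , 355.89357369, 211.15909094],
       [  0.        ,   0.        ,   1.        ]]), 'dist': array([-0.00746764,  0.        ,  0.        ,  0.        ,  0.        ]), 'tool_from_camera': array([[ 5.33409542e-04, -9.58970010e-01, -2.83507028e-01,
         8.40333300e-02],
       [ 9.99999575e-01,  7.24811315e-04, -5.70225718e-04,
        -9.34411965e-04],
       [ 7.52318464e-04, -2.83506603e-01,  9.58969989e-01,
        -1.79563210e-01],
       [ 0.00000000e+00,  0.00000000e+00,  0.00000000e+00,
         1.00000000e+00]])}
```

View pics/scene0.png

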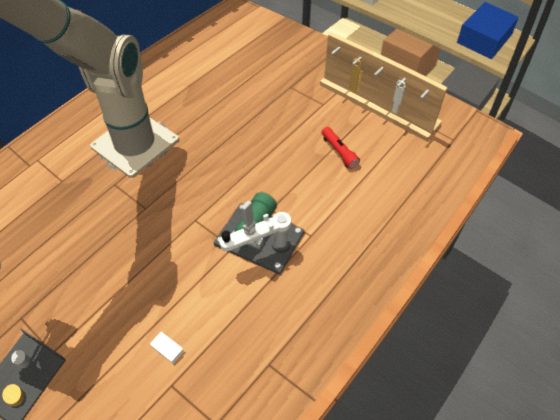

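View pics/top0.png

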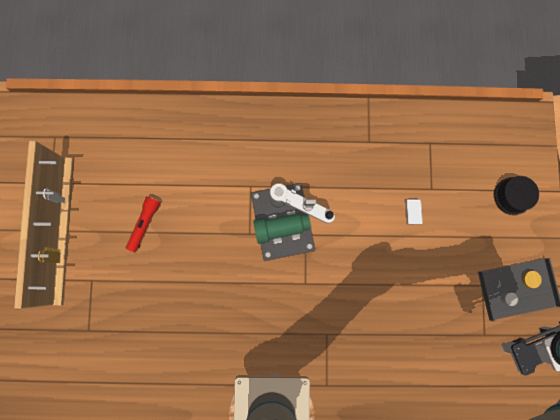

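```bash
python3 - <<'E'
import cv2
a=cv2.imread('pics/scene0.png')[110:310,170:400];b=cv2.imread('pics/top0.png')[60:220,200:400]
cv2.imwrite('pics/sc0.png',cv2.resize(a,None,fx=3,fy=3,interpolation=3)[:600,:800]);cv2.imwrite('pics/tc0.png',cv2.resize(b,None,fx=3.7,fy=3.7,interpolation=3))
E
```

```text
(no output)
```

View pics/sc0.png

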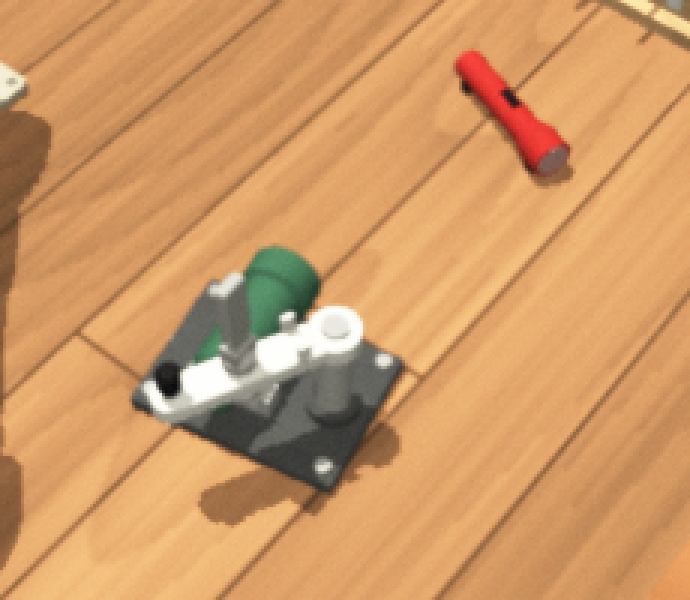

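View pics/tc0.png

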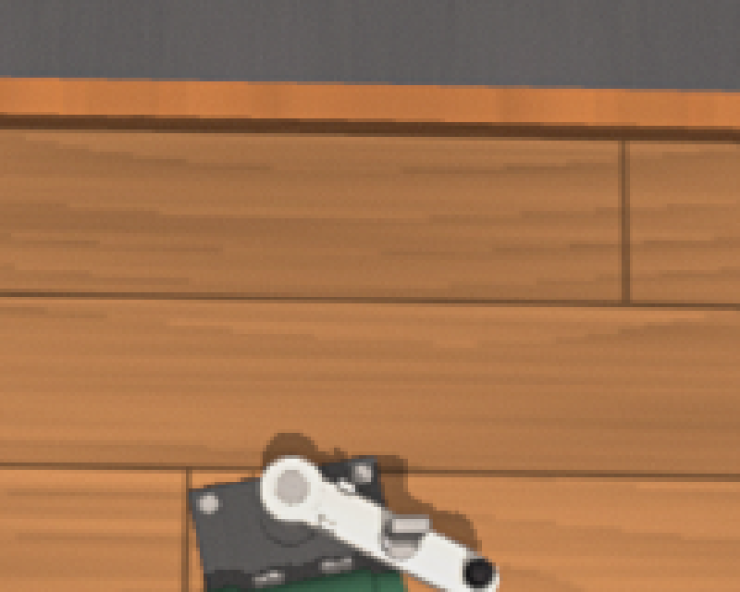

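```bash
cat > h.py <<'E'
import numpy as np, cv2
from cell import *
def bp(name,px,z):
    c=calibration(name); p=cv2.undistortPoints(np.array([[px]],float),c["K"],c["dist"])[0,0]
    T=c["world_from_camera"]; d=T[:3,:3]@np.r_[p,1]; o=T[:3,3]
    return o+d*(z-o[2])/d[2]
def pr(name,P,T=None):
    c=calibration(name); T=c["world_from_camera"] if T is None else T
    Ti=np.linalg.inv(T); r,_=cv2.Rodrigues(Ti[:3,:3])
    return cv2.projectPoints(np.atleast_2d(P).astype(float),r,Ti[:3,3],c["K"],c["dist"])[0][:,0]
def wT():
    o=get_obs(); T=np.eye(4); T[:3,:3]=o["ee_rot"]; T[:3,3]=o["eef_pos"]; return T@calibration("wrist")["tool_from_camera"]
E
python3 - <<'E'
import cv2
b=cv2.imread('pics/top0.png')[175:270,240:345]
cv2.imwrite('pics/tc1.png',cv2.resize(b,None,fx=6,fy=6,interpolation=3))
b=cv2.imread('pics/scene0.png')[180:280,205:315]
cv2.imwrite('pics/sc1.png',cv2.resize(b,None,fx=6,fy=6,interpolation=3))
E
```

```text
(no output)
```

View pics/tc1.png

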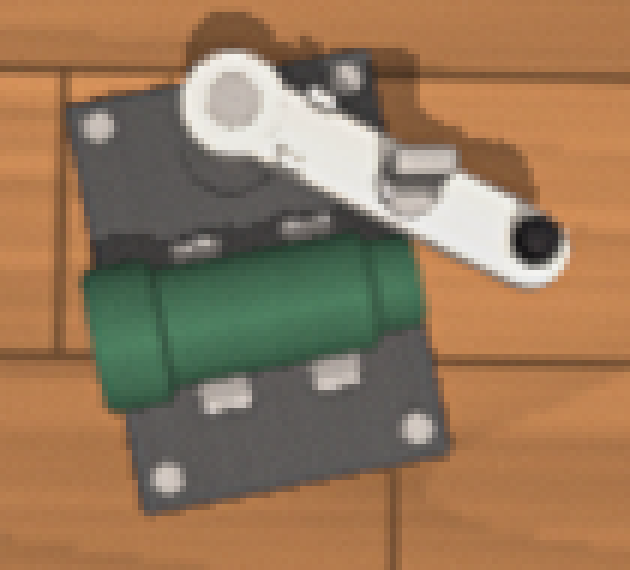

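View pics/sc1.png

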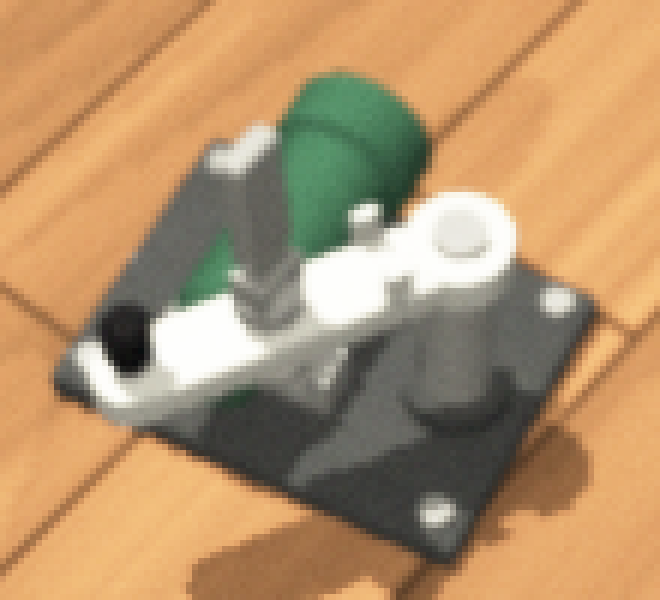

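```bash
python3 - <<'E'
from h import *
f=lambda x,y:(x/6+240,y/6+175)
g=lambda x,y:(x/6+205,y/6+180)
S=[bp("top",f(*p),.018) for p in [(97,125),(347,75),(417,428),(167,478)]]
for s in S: print(s.round(4))
c=sum(S)/4; print("origin?",c.round(4))
ex=(S[0]+S[1]-S[2]-S[3]); print("yaw",np.arctan2(ex[1],ex[0]), "wid",np.linalg.norm(S[0]-S[1]),np.linalg.norm(S[0]-S[3]))
ey=(S[0]+S[3]-S[1]-S[2]); print("yaw",np.arctan2(ey[1],ey[0])-np.pi/2)
print("scene screws",bp("scene",g(555,302),.018),bp("scene",g(437,513),.018))
C=[bp("top",f(*p),.016) for p in [(68,105),(370,52),(450,455),(148,512)]]
print("corner ctr",(sum(C)/4).round(4),[np.linalg.norm(C[i]-C[i-1]).round(3) for i in range(4)])
k=bp("top",f(537,236),.167);print("knob",k, bp("scene",g(127,325),.167))
for z in (.135,.14,.145): print(z,bp("top",f(233,98),z),bp("scene",g(462,232),z))
for z in (.24,.243,.247): print("lev",z,bp("top",f(422,160),z),bp("scene",g(244,148),z))
E
```

```text
[0.6045 0.0544 0.018 ]
[ 0.6308 -0.0647  0.018 ]
[ 0.4624 -0.0991  0.018 ]
[0.4373 0.0181 0.018 ]
origin? [ 0.5337 -0.0228  0.018 ]
yaw 0.20737366454620482 wid 0.12198461035658986 0.1711740614048764
yaw 0.2137539587931916
scene screws [0.60606783 0.05409749 0.018     ] [ 0.63300375 -0.06313753  0.018     ]
corner ctr [ 0.5321 -0.0238  0.016 ] [np.float64(0.197), np.float64(0.147), np.float64(0.196), np.float64(0.145)]
knob [ 0.53467355 -0.13883069  0.167     ] [ 0.54069122 -0.14110609  0.167     ]
0.135 [ 0.59783605 -0.00906525  0.135     ] [ 0.59988367 -0.00741325  0.135     ]
0.14 [ 0.59694525 -0.00901294  0.14      ] [ 0.60200716 -0.01019467  0.14      ]
0.145 [ 0.59605445 -0.00896062  0.145     ] [ 0.60413065 -0.0129761   0.145     ]
lev 0.24 [ 0.55508538 -0.0842369   0.24      ] [ 0.55789635 -0.08725983  0.24      ]
lev 0.243 [ 0.5546119 -0.084012   0.243    ] [ 0.55945361 -0.08885857  0.243     ]
lev 0.247 [ 0.5539806  -0.08371215  0.247     ] [ 0.56152994 -0.09099024  0.247     ]
```

```bash
python3 -m handwheel '[{"offset":[10,20,40],"delta_rot":[0,0,0.08],"gripper":100},{"offset":[30,45,30],"delta_rot":[0,0,0.08],"gripper":100},{"offset":[30,45,20],"delta_rot":[0,0,0.08],"gripper":100},{"offset":[30,45,20],"delta_rot":[0,0,0.08],"gripper":100},{"offset":[30,45,0],"delta_rot":[0,0,0.08],"gripper":100},{"offset":[30,45,0],"delta_rot":[0,0,0.08],"gripper":100},{"offset":[30,45,0],"delta_rot":[0,0,0.08],"gripper":100},{"offset":[30,45,0],"delta_rot":[0,0,0.08],"gripper":100},{"offset":[30,45,0],"delta_rot":[0,0,0.08],"gripper":60},{"offset":[30,45,0],"delta_rot":[0,0,0.08],"gripper":40}]' 10
python3 - <<'E'
from h import *
T=wT();np.save('T1.npy',T)
cv2.imwrite("pics/w1.png",grab_frame("wrist"))
o=get_obs();print(o["qpos"],o["clock"])
for q in ["knob","lever","bolt"]:
    for r in spot_in(q,"wrist")[:2]: print(q,r["score"],(T@np.r_[r["position"],1])[:3].round(4))
E
```

```text
clock: 2.2
eef_pos: [0.5174, -0.1721, 0.3201]
ee_rot: [[0.378, 0.926, 0.005], [0.926, -0.378, -0.006], [-0.004, 0.007, -1.0]]
ft_force: [0.3, 0.1, -1.1]
finger_gap: 0.0774
[ 25.89835497  21.28241318 -16.32098716  94.31507691   6.31348369
  64.80708171 -13.45566329] 2.25
knob 0.55 [ 0.5679 -0.0743  0.1316]
lever 0.96 [ 0.5598 -0.0855  0.2415]
bolt 0.87 [ 0.5527 -0.084   0.2411]
bolt 0.53 [ 0.5459 -0.3947  0.0206]
```

View pics/w1.png

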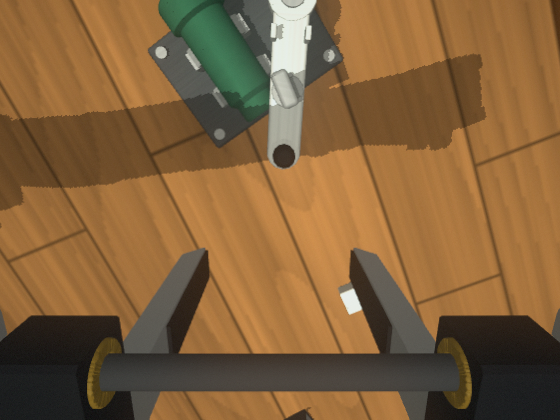

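```bash
cat >> h.py <<'E'
def bw(T,px,z):
    c=calibration("wrist"); p=cv2.undistortPoints(np.array([[px]],float),c["K"],c["dist"])[0,0]
    d=T[:3,:3]@np.r_[p,1]; o=T[:3,3]; return o+d*(z-o[2])/d[2]
E
python3 - <<'E'
from h import *
T=np.load('T1.npy')
b=cv2.imread('pics/w1.png')[0:180,200:360]
cv2.imwrite('pics/w1c.png',cv2.resize(b,None,fx=3.3,fy=3.3,interpolation=3))
b=cv2.imread('pics/w1.png')[60:115,255:315]
cv2.imwrite('pics/w1d.png',cv2.resize(b,None,fx=10,fy=10,interpolation=3))
print(bw(T,(284,156),.167),bw(T,(292,3),.14))
E
```

```text
[ 0.5376586  -0.13794352  0.167     ] [ 0.59477884 -0.01689936  0.14      ]
```

View pics/w1d.png

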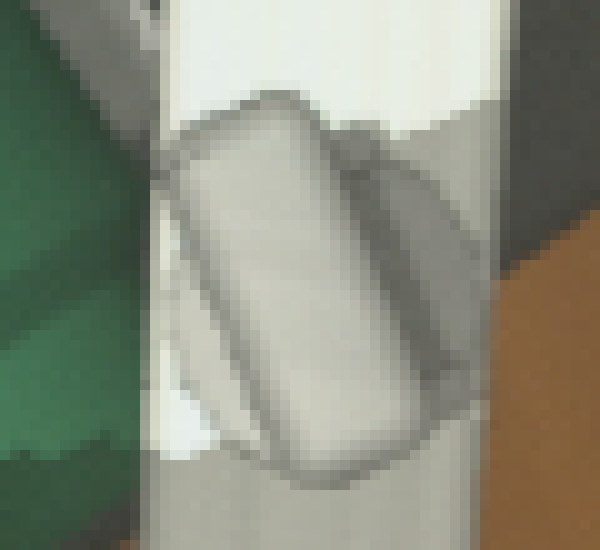

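View pics/w1c.png

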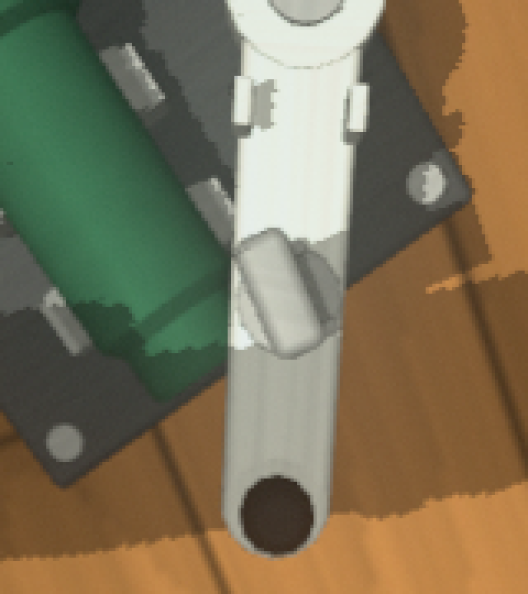

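```bash
python3 - <<'E'
from h import *
T=np.load('T1.npy')
P=[bw(T,(x/10+255,y/10+60),.244) for x,y in [(170,175),(290,100),(428,425),(295,478)]]
c=sum(P)/4; print("ctr",c)
l=P[2]+P[3]-P[0]-P[1]; print("long",np.linalg.norm(l)/2,np.degrees(np.arctan2(l[1],l[0])))
s=P[0]+P[3]-P[1]-P[2]; print("short",np.linalg.norm(s)/2,np.degrees(np.arctan2(s[1],s[0])))
# arm edges in wrist: 
a=bw(T,(200+241/3.3,135/3.3),.133);b=bw(T,(200+226/3.3,450/3.3),.133)
a2=bw(T,(200+357/3.3,135/3.3),.133);b2=bw(T,(200+331/3.3,450/3.3),.133)
for u,v in((a,b),(a2,b2)): d=u-v; print("arm yaw",np.degrees(np.arctan2(d[1],d[0])),np.linalg.norm(a-a2))
E
```

```text
ctr [ 0.55741371 -0.08590702  0.244     ]
long 0.02217964710857585 -88.12571407188202
short 0.009531297523236382 -176.58767713129063
arm yaw 64.57977091431236 0.033110769282747525
arm yaw 63.985137272325794 0.033110769282747525
```

```bash
python3 -m handwheel '[{"offset":[19,30,0],"delta_rot":[0,0,-0.06],"gripper":40},{"offset":[0,0,-60],"delta_rot":[0,0,0],"gripper":40},{"offset":[0,0,-40],"delta_rot":[0,0,0],"gripper":40},{"offset":[0,0,0],"delta_rot":[0,0,0],"gripper":40}]' 10
python3 - <<'E'
from h import *
T=wT();np.save('T1.npy',T)
cv2.imwrite("pics/w2.png",grab_frame("wrist"))
E
```

```text
clock: 2.9
eef_pos: [0.5339, -0.1512, 0.2187]
ee_rot: [[0.448, 0.894, 0.005], [0.894, -0.448, -0.012], [-0.008, 0.01, -1.0]]
ft_force: [-0.4, -0.4, 0.2]
finger_gap: 0.038
```

View pics/w2.png

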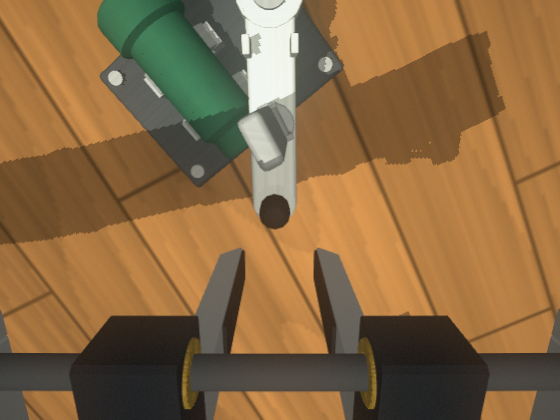

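```bash
python3 - <<'E'
from h import *
T=np.load('T1.npy'); print(bw(T,(274,211),.167)); print(get_obs()["eef_pos"])
E
python3 -m handwheel '[{"offset":[2,8,-10],"delta_rot":[0,0,0],"gripper":40},{"offset":[1,2,-35],"delta_rot":[0,0,0],"gripper":40},{"offset":[0,0,-20],"delta_rot":[0,0,0],"gripper":40},{"offset":[0,0,0],"delta_rot":[0,0,0],"gripper":40}]' 10
```

```text
[ 0.53851431 -0.1357216   0.167     ]
[ 0.53519472 -0.15165211  0.22033116]
clock: 3.45
eef_pos: [0.5428, -0.1431, 0.1596]
ee_rot: [[0.452, 0.892, 0.02], [0.892, -0.452, -0.016], [-0.005, 0.026, -1.0]]
ft_force: [-0.0, 0.7, 1.0]
finger_gap: 0.0375
```

```bash
python3 -m handwheel '[{"offset":[-6,2,-5],"delta_rot":[0.015,0.02,0],"gripper":40},{"offset":[0,0,-7],"delta_rot":[0,0,0],"gripper":40},{"offset":[0,0,0],"delta_rot":[0,0,0],"gripper":40}]' 10;  python3 - <<'E'
from h import *
T=wT();np.save('T1.npy',T)
cv2.imwrite("pics/w3.png",grab_frame("wrist"))
E
```

```text
clock: 3.82
eef_pos: [0.5386, -0.1414, 0.1499]
ee_rot: [[0.452, 0.892, 0.004], [0.892, -0.452, -0.001], [0.001, 0.004, -1.0]]
ft_force: [-0.3, -0.4, 0.1]
finger_gap: 0.0375
```

View pics/w3.png

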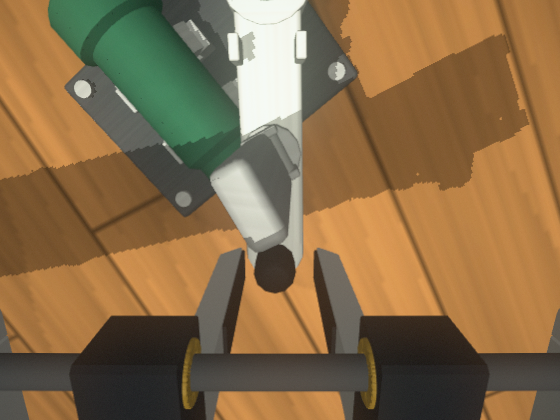

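```bash
python3 -m handwheel '[{"offset":[0,0,-3],"delta_rot":[0,0,0],"gripper":10},{"offset":[0,0,0],"delta_rot":[0,0,0],"gripper":10},{"offset":[0,0,0],"delta_rot":[0,0,0],"gripper":10}]' 10
```

```text
clock: 4.25
eef_pos: [0.5384, -0.1413, 0.1471]
ee_rot: [[0.452, 0.892, 0.004], [0.892, -0.452, -0.002], [0.0, 0.004, -1.0]]
ft_force: [0.4, -0.1, -1.1]
finger_gap: 0.0214
```

```bash
python3 -m handwheel '[{"offset":[-11.6,6.1,0],"delta_rot":[0,0,-0.09],"gripper":10},{"offset":[-11,7.1,0],"delta_rot":[0,0,-0.09],"gripper":10},{"offset":[-10.4,8,0],"delta_rot":[0,0,-0.09],"gripper":10},{"offset":[0,0,0],"delta_rot":[0,0,0],"gripper":10}]'
```

```text
clock: 4.75
eef_pos: [0.5057, -0.1208, 0.1471]
ee_rot: [[0.679, 0.734, 0.006], [0.734, -0.679, -0.005], [0.0, 0.007, -1.0]]
ft_force: [-1.6, 1.6, -1.3]
finger_gap: 0.0217
```

```bash
python3 -m handwheel '[{"offset":[-9.6,8.9,0],"delta_rot":[0,0,-0.09],"gripper":10},{"offset":[-8.8,9.7,0],"delta_rot":[0,0,-0.09],"gripper":10},{"offset":[-7.9,10.5,0],"delta_rot":[0,0,-0.09],"gripper":10},{"offset":[-6.9,11.1,0],"delta_rot":[0,0,-0.09],"gripper":10},{"offset":[-5.9,11.7,0],"delta_rot":[0,0,-0.09],"gripper":10},{"offset":[0,0,0],"delta_rot":[0,0,0],"gripper":10}]'
```

```text
clock: 5.5
eef_pos: [0.4681, -0.0723, 0.1471]
ee_rot: [[0.932, 0.363, 0.003], [0.363, -0.932, -0.011], [-0.001, 0.012, -1.0]]
ft_force: [-1.9, 1.9, -0.0]
finger_gap: 0.0214
```

```bash
python3 -m handwheel '[{"offset":[-4.8,11.5,0],"delta_rot":[0,0,-0.06],"gripper":10},{"offset":[-3.8,11.5,0],"delta_rot":[0,0,-0.06],"gripper":10},{"offset":[0,0,0],"delta_rot":[0,0,0],"gripper":10}]'; python3 -m handwheel '[{"offset":[-1.4,6,0],"delta_rot":[0,0,-0.04],"gripper":10},{"offset":[0,0,0],"delta_rot":[0,0,0],"gripper":10}]'
```

```text
clock: 5.88
eef_pos: [0.4604, -0.0527, 0.1471]
ee_rot: [[0.968, 0.25, 0.002], [0.25, -0.968, -0.014], [-0.002, 0.014, -1.0]]
ft_force: [-0.8, -0.0, 0.1]
finger_gap: 0.0217
clock: 6.12
eef_pos: [0.4592, -0.0487, 0.1471]
ee_rot: [[0.977, 0.213, 0.001], [0.213, -0.977, -0.015], [-0.003, 0.015, -1.0]]
ft_force: [-1.6, 0.9, 0.7]
finger_gap: 0.0215
```

```bash
python3 -m handwheel '[{"offset":[-1.2,6,0],"delta_rot":[0,0,-0.03],"gripper":10},{"offset":[0,0,0],"delta_rot":[0,0,0],"gripper":10}]'
```

```text
clock: 6.38
eef_pos: [0.4579, -0.0436, 0.147]
ee_rot: [[0.983, 0.183, -0.001], [0.183, -0.983, -0.016], [-0.003, 0.015, -1.0]]
ft_force: [-1.2, 0.0, 1.1]
finger_gap: 0.0212
```

```bash
python3 -m handwheel '[{"offset":[-1.1,5,0],"delta_rot":[0,0,0],"gripper":10},{"offset":[0,0,0],"delta_rot":[0,0,0],"gripper":10}]';python3 -m handwheel '[{"offset":[-0.8,4,0],"delta_rot":[0,0,0],"gripper":10},{"offset":[0,0,0],"delta_rot":[0,0,0],"gripper":10}]'
```

```text
clock: 6.62
eef_pos: [0.457, -0.04, 0.147]
ee_rot: [[0.983, 0.183, 0.0], [0.183, -0.983, -0.018], [-0.003, 0.017, -1.0]]
ft_force: [-1.1, -1.0, 1.0]
finger_gap: 0.0218
clock: 6.88
eef_pos: [0.457, -0.0402, 0.147]
ee_rot: [[0.984, 0.181, 0.002], [0.181, -0.983, -0.023], [-0.002, 0.023, -1.0]]
ft_force: [-2.9, 0.6, 1.8]
finger_gap: 0.0215
```

```bash
python3 -m handwheel '[{"offset":[-1,8,0],"delta_rot":[0,0,0],"gripper":10}]';python3 -m handwheel '[{"offset":[-1,8,0],"delta_rot":[0,0,0],"gripper":10}]'; python3 -m handwheel '[{"offset":[0,0,0],"delta_rot":[0,0,0],"gripper":10}]'; python3 - <<'E'
from h import *
o=get_obs();print(o["qpos"],o["ft_force"],o["eef_pos"])
cv2.imwrite("pics/t4.png",cv2.resize(grab_frame("top")[175:270,230:345],None,fx=6,fy=6,interpolation=3))
E
```

```text
clock: 7.0
eef_pos: [0.4566, -0.0378, 0.1469]
ee_rot: [[0.984, 0.178, 0.003], [0.178, -0.984, -0.03], [-0.002, 0.03, -1.0]]
ft_force: [1.3, -20.8, -8.1]
finger_gap: 0.0255
clock: 7.12
eef_pos: [0.4564, -0.0362, 0.1468]
ee_rot: [[0.985, 0.175, 0.005], [0.175, -0.984, -0.037], [-0.001, 0.038, -0.999]]
ft_force: [2.2, -20.9, -7.8]
finger_gap: 0.0292
clock: 7.25
eef_pos: [0.4571, -0.0402, 0.1468]
ee_rot: [[0.985, 0.171, 0.007], [0.172, -0.984, -0.042], [-0.001, 0.042, -0.999]]
ft_force: [-2.1, -3.6, -1.2]
finger_gap: 0.0214
[ -3.79470932  25.7731229    4.63178911 120.70035245   0.693891
  33.20841015 -80.32561231] [-2.08063989 -3.60502652 -1.21239554] [ 0.4570922  -0.04019518  0.14677846]
```

View pics/t4.png

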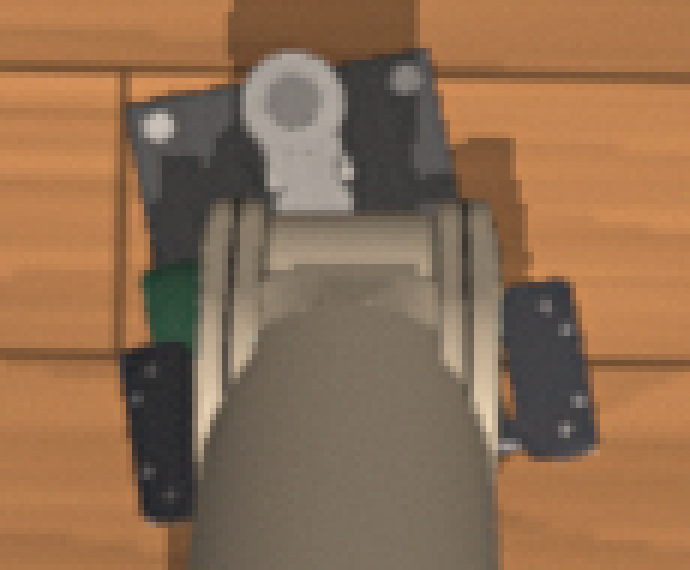

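```bash
python3 -m handwheel '[{"offset":[0,0,0],"delta_rot":[0,0,0],"gripper":45},{"offset":[0,0,0],"delta_rot":[0,0,0],"gripper":45},{"offset":[0,0,25],"delta_rot":[0.02,0,0],"gripper":45},{"offset":[0,0,40],"delta_rot":[0.02,0,0],"gripper":45},{"offset":[0,0,50],"delta_rot":[0,0,0],"gripper":60},{"offset":[0,0,50],"delta_rot":[0,0,0],"gripper":60},{"offset":[0,0,0],"delta_rot":[0,0,0],"gripper":60}]'
python3 - <<'E'
from h import *
T=wT();np.save('T1.npy',T)
cv2.imwrite("pics/w5.png",grab_frame("wrist"))
o=get_obs();print(o["qpos"])
for q in ["knob","lever","bolt"]:
    for r in spot_in(q,"wrist")[:2]: print(q,r["score"],(T@np.r_[r["position"],1])[:3].round(4))
E
```

```text
clock: 8.18
eef_pos: [0.4609, -0.0319, 0.3181]
ee_rot: [[0.983, 0.182, 0.015], [0.182, -0.983, 0.006], [0.016, -0.003, -1.0]]
ft_force: [0.4, 0.8, -0.6]
finger_gap: 0.056
[ -1.71224041  12.79305375   3.10240269 107.00709312  -1.24021471
  59.59669088 -77.55480047]
knob 0.81 [ 0.5443 -0.0177  0.1355]
lever 0.79 [ 0.5162 -0.0259  0.2364]
bolt 0.97 [ 0.5131 -0.0239  0.2375]
bolt 0.65 [ 0.5456 -0.0168  0.1343]
```

View pics/w5.png

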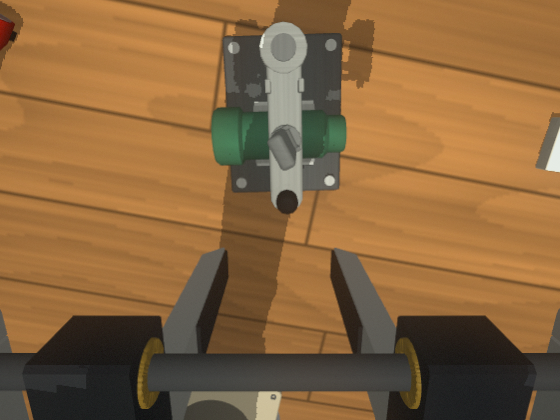

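```bash
python3 - <<'E'
from h import *
b=cv2.imread('pics/w5.png')[115:180,255:315]
cv2.imwrite('pics/w5d.png',cv2.resize(b,None,fx=9,fy=9,interpolation=3))
T=np.load('T1.npy');print(bw(T,(287,201),.167),bw(T,(284,44),.14))
E
```

```text
[ 0.46069347 -0.03794238  0.167     ] [ 0.60094399 -0.00863089  0.14      ]
```

View pics/w5d.png

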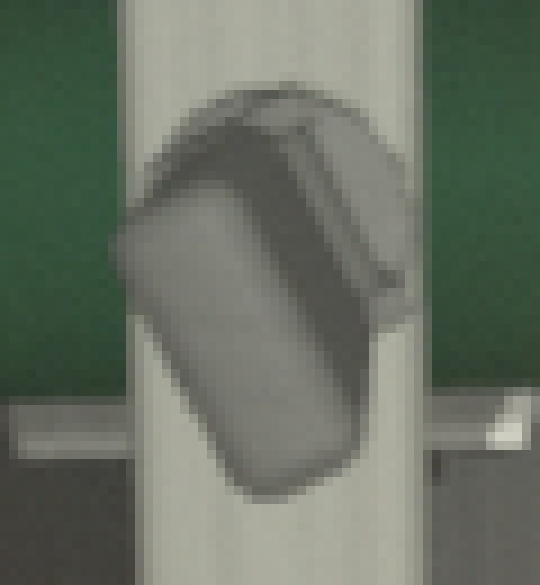

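```bash
python3 - <<'E'
from h import *
T=np.load('T1.npy')
P=[bw(T,(x/9+255,y/9+115),.242) for x,y in [(112,245),(225,182),(365,440),(245,498)]]
c=sum(P)/4; print("ctr",c)
l=P[2]+P[3]-P[0]-P[1]; print("long",np.linalg.norm(l)/2,np.degrees(np.arctan2(l[1],l[0])))
s=P[0]+P[3]-P[1]-P[2]; print("short",np.linalg.norm(s)/2,np.degrees(np.arctan2(s[1],s[0])))
print(get_obs()["eef_pos"])
E
```

```text
ctr [ 0.51270334 -0.02247691  0.242     ]
long 0.022968293508846188 -141.0987750657668
short 0.010439602704784445 127.84234780666539
[ 0.45718622 -0.03245273  0.3131511 ]
```

```bash
python3 -m handwheel '[{"offset":[15,2,10],"delta_rot":[0,0,0.18],"gripper":60},{"offset":[15,2,0],"delta_rot":[0,0,0.18],"gripper":60},{"offset":[15,2,0],"delta_rot":[0,0,0.18],"gripper":60},{"offset":[15,2,0],"delta_rot":[0,0,0.18],"gripper":60},{"offset":[0,0,0],"delta_rot":[0,0,0.18],"gripper":60},{"offset":[0,0,0],"delta_rot":[0,0,0.18],"gripper":60},{"offset":[0,0,0],"delta_rot":[0,0,0.18],"gripper":60},{"offset":[0,0,0],"delta_rot":[0,0,0.18],"gripper":60},{"offset":[0,0,0],"delta_rot":[0,0,0.18],"gripper":60},{"offset":[0,0,0],"delta_rot":[0,0,0.18],"gripper":60}]'
```

```text
clock: 9.62
eef_pos: [0.5105, -0.0214, 0.3054]
ee_rot: [[-0.458, 0.889, -0.029], [0.889, 0.458, -0.016], [-0.001, -0.033, -0.999]]
ft_force: [-0.4, -0.8, -0.2]
finger_gap: 0.0562
```

```bash
python3 -m handwheel '[{"offset":[3,-2,0],"delta_rot":[0.016,-0.03,0.1],"gripper":60},{"offset":[3,-2,0],"delta_rot":[0,0,0.1],"gripper":60},{"offset":[0,0,0],"delta_rot":[0,0,0],"gripper":60}]'
python3 - <<'E'
from h import *
T=wT();np.save('T1.npy',T)
cv2.imwrite("pics/w6.png",grab_frame("wrist"))
o=get_obs();print(o["qpos"])
E
```

```text
clock: 10.0
eef_pos: [0.514, -0.0246, 0.3001]
ee_rot: [[-0.632, 0.775, -0.007], [0.775, 0.632, 0.001], [0.005, -0.005, -1.0]]
ft_force: [-0.2, 0.7, -0.8]
finger_gap: 0.0565
[ 14.84607135  20.21643875 -21.05947179  99.89388595   8.00380773
  61.8057047   30.27105106]
```

View pics/w6.png

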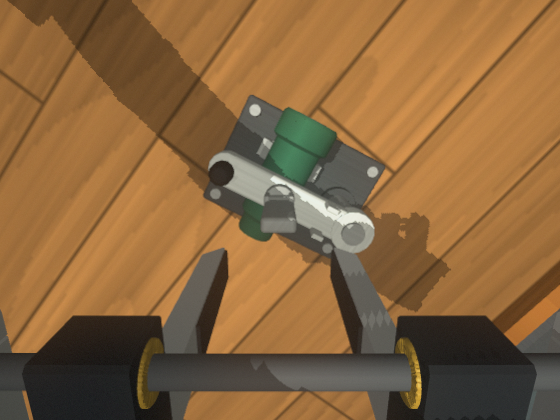

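```bash
python3 -m handwheel '[{"offset":[2,0,-40],"delta_rot":[0,0,0],"gripper":60},{"offset":[0,0,-30],"delta_rot":[0,0,0],"gripper":60},{"offset":[0,0,0],"delta_rot":[0,0,0],"gripper":60}]'
python3 - <<'E'
from h import *
T=wT();np.save('T1.npy',T)
cv2.imwrite("pics/w7.png",grab_frame("wrist"))
o=get_obs();print(o["eef_pos"])
E
```

```text
clock: 10.42
eef_pos: [0.5152, -0.0239, 0.2273]
ee_rot: [[-0.628, 0.778, -0.009], [0.778, 0.628, 0.001], [0.007, -0.006, -1.0]]
ft_force: [0.1, -0.3, -0.2]
finger_gap: 0.0563
[ 0.51624364 -0.02375176  0.22853269]
```

View pics/w7.png

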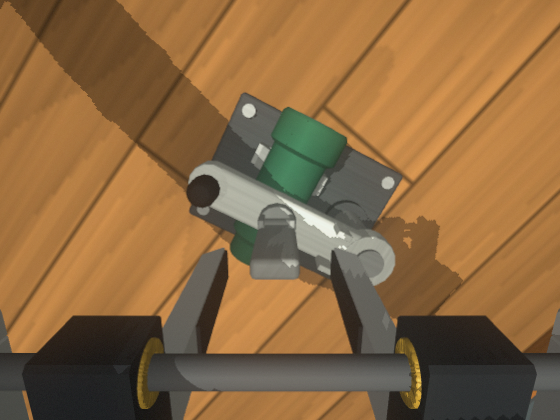

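```bash
python3 - <<'E'
from h import *
T=np.load('T1.npy')
b=cv2.imread('pics/w7.png')[190:290,230:330]
cv2.imwrite('pics/w7c.png',cv2.resize(b,None,fx=6,fy=6,interpolation=3))
print(bw(T,(275,269),.243), bw(T,(277,215),.15))
E
```

```text
[ 0.51196625 -0.02058316  0.243     ] [ 0.51155893 -0.02012527  0.15      ]
```

View pics/w7c.png

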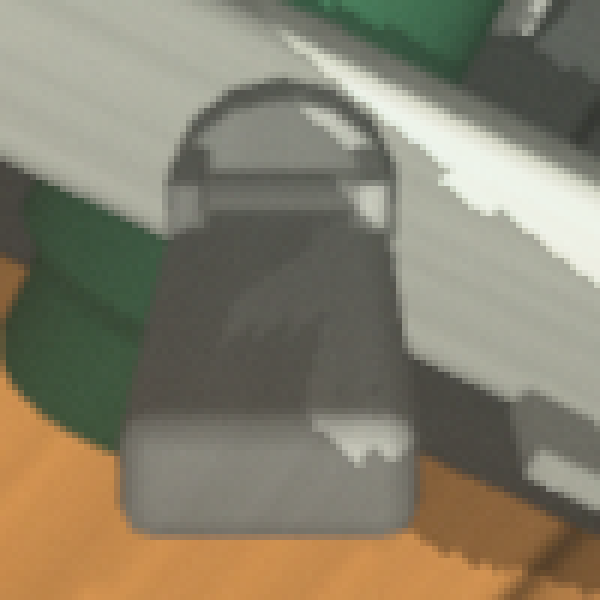

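```bash
python3 - <<'E'
from h import *
T=np.load('T1.npy')
for z in (.14,.15,.16): print(bw(T,(277.1,221.7),z))
for q in ["bolt","lever","knob","swing_arm"]:
    for r in spot_in(q,"wrist")[:1]: print(q,r["score"],(T@np.r_[r["position"],1])[:3].round(4))
print(bw(T,(203,191),.167),bw(T,(370,261),.14))
E
```

```text
[ 0.51686648 -0.0267718   0.14      ]
[ 0.51494629 -0.02421265  0.15      ]
[ 0.5130261 -0.0216535  0.16     ]
bolt 0.9 [ 0.5097 -0.0232  0.2154]
swing_arm 0.89 [ 0.5107 -0.0199  0.1329]
[ 0.45780334 -0.03480493  0.167     ] [ 0.5966514  -0.00531395  0.14      ]
```

```bash
python3 -m handwheel '[{"offset":[1,-1,-15],"delta_rot":[0,0,0],"gripper":60},{"offset":[0,0,-7],"delta_rot":[0,0,0],"gripper":60},{"offset":[0,0,0],"delta_rot":[0,0,0],"gripper":40}]'
python3 -m handwheel '[{"offset":[0,0,0],"delta_rot":[0,0,0],"gripper":15},{"offset":[0,0,0],"delta_rot":[0,0,0],"gripper":15},{"offset":[0,0,0],"delta_rot":[0,0,0],"gripper":15}]' 25
python3 - <<'E'
from h import *
o=get_obs();print(o["moment"],o["ft_force"])
cv2.imwrite("pics/w8.png",grab_frame("wrist"))
cv2.imwrite("pics/s8.png",cv2.resize(grab_frame("scene")[120:270,170:320],None,fx=4,fy=4,interpolation=3))
E
```

```text
clock: 11.05
eef_pos: [0.5197, -0.0251, 0.2083]
ee_rot: [[-0.628, 0.778, 0.001], [0.778, 0.628, 0.001], [0.0, 0.001, -1.0]]
ft_force: [-1.1, -0.4, 0.7]
finger_gap: 0.0494
clock: 11.42
eef_pos: [0.5171, -0.0273, 0.2084]
ee_rot: [[-0.627, 0.779, -0.005], [0.779, 0.627, -0.003], [0.001, -0.005, -1.0]]
ft_force: [-4.4, -2.6, 2.6]
finger_gap: 0.0256
[-0.55504136  0.72028504  0.04107669] [-4.39715504 -2.5944263   2.64035262]
```

View pics/w8.png

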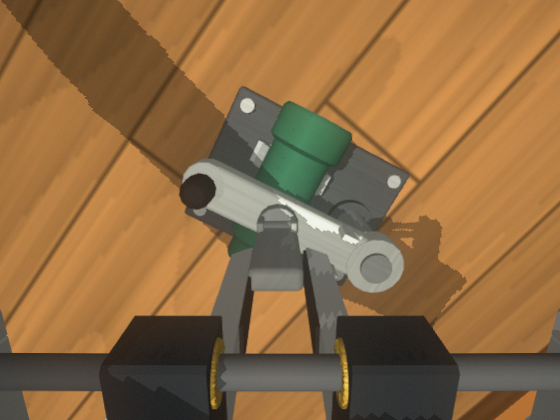

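View pics/s8.png

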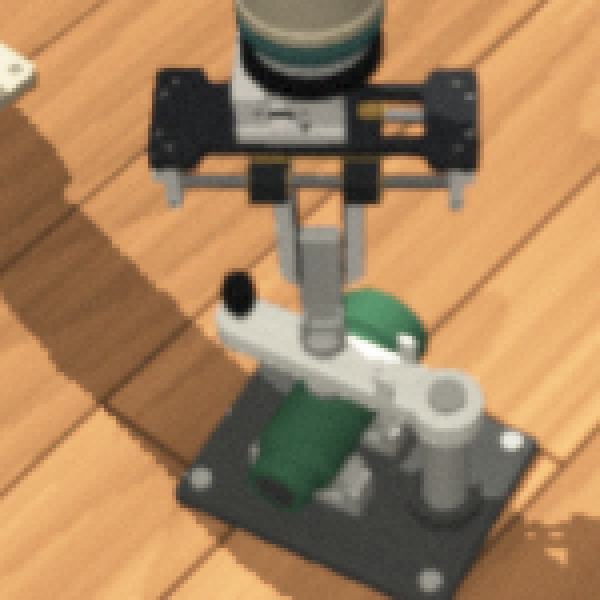

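```bash
python3 -m handwheel '[{"offset":[0,0,-0.2],"delta_rot":[0,0,-0.1],"gripper":15},{"offset":[0,0,-0.2],"delta_rot":[0,0,-0.1],"gripper":15},{"offset":[0,0,-0.2],"delta_rot":[0,0,-0.1],"gripper":15},{"offset":[0,0,0],"delta_rot":[0,0,0],"gripper":15}]'
python3 - <<'E'
from h import *
o=get_obs();print(o["moment"],o["ft_force"],o["eef_pos"])
E
```

```text
clock: 12.02
eef_pos: [0.5166, -0.0279, 0.2078]
ee_rot: [[-0.361, 0.933, -0.005], [0.933, 0.361, -0.001], [0.001, -0.005, -1.0]]
ft_force: [-1.4, -0.5, 0.8]
finger_gap: 0.0255
[-0.28529406  0.18878964 -0.07196457] [-1.37951909 -0.54101363  0.78928383] [ 0.51664369 -0.02785604  0.20777919]
```

```bash
python3 -m handwheel '[{"offset":[0,0.5,-0.3],"delta_rot":[0,0,-0.14],"gripper":15},{"offset":[0,0.5,-0.3],"delta_rot":[0,0,-0.14],"gripper":15},{"offset":[0,0,-0.3],"delta_rot":[0,0,-0.14],"gripper":15},{"offset":[0,0,-0.3],"delta_rot":[0,0,-0.14],"gripper":15},{"offset":[0,0,-0.3],"delta_rot":[0,0,-0.14],"gripper":15},{"offset":[0,0,0],"delta_rot":[0,0,0],"gripper":15}]'
python3 - <<'E'
from h import *
o=get_obs();print(o["moment"],o["ft_force"],o["eef_pos"],o["qpos"])
E
```

```text
clock: 12.78
eef_pos: [0.516, -0.0283, 0.2063]
ee_rot: [[0.332, 0.943, -0.006], [0.943, -0.332, 0.0], [-0.002, -0.006, -1.0]]
ft_force: [-2.2, -0.5, 0.5]
finger_gap: 0.0256
[-0.39360289  0.29937576 -0.09396568] [-2.2482641  -0.49355247  0.45365474] [ 0.5160417  -0.02831197  0.20629835] [  2.68858239  25.25662149  -3.76575648 107.55874567   2.14338567
  47.60982647 -21.55542135]
```

```bash
python3 -m handwheel '[{"offset":[0.3,0.3,-0.3],"delta_rot":[0,0,-0.14],"gripper":15},{"offset":[0.3,0.3,-0.3],"delta_rot":[0,0,-0.14],"gripper":15},{"offset":[0.3,0.3,-0.3],"delta_rot":[0,0,-0.14],"gripper":15},{"offset":[0,0,-0.3],"delta_rot":[0,0,-0.14],"gripper":15},{"offset":[0,0,-0.3],"delta_rot":[0,0,-0.14],"gripper":15},{"offset":[0,0,0],"delta_rot":[0,0,0],"gripper":15}]'
python3 - <<'E'
from h import *
o=get_obs();print(o["moment"],o["ft_force"],o["eef_pos"],o["qpos"])
E
```

```text
clock: 13.52
eef_pos: [0.5155, -0.0284, 0.2049]
ee_rot: [[0.859, 0.513, -0.008], [0.513, -0.859, 0.004], [-0.005, -0.007, -1.0]]
ft_force: [-2.2, -0.8, 1.8]
finger_gap: 0.0259
[-0.4294243   0.37104289 -0.05800169] [-2.18713109 -0.80139599  1.78723286] [ 0.51548552 -0.02838829  0.20491631] [ -4.70287964  25.4816929    6.98086887 107.86158756  -4.33860876
  47.34903343 -54.59597439]
```

```bash
python3 -m handwheel '[{"offset":[0.3,0.3,-0.2],"delta_rot":[0,0,-0.09],"gripper":15},{"offset":[0.3,0.3,-0.2],"delta_rot":[0,0,-0.09],"gripper":15},{"offset":[0,0,0],"delta_rot":[0,0,0],"gripper":15}]'
cat > m.py <<'E'
from h import *
o=get_obs();R=o["ee_rot"];print(o["moment"].round(2),o["ft_force"].round(1),o["eef_pos"].round(4),"yaw",np.degrees(np.arctan2(R[1,0],R[0,0])).round(2),o["clock"])
E
python3 m.py; python3 -m handwheel '[{"offset":[0,0,-0.2],"delta_rot":[0,0,-0.08],"gripper":15}]';python3 m.py;python3 -m handwheel '[{"offset":[0,0,-0.2],"delta_rot":[0,0,-0.08],"gripper":15}]';python3 m.py
```

```text
clock: 13.9
eef_pos: [0.5154, -0.0284, 0.2047]
ee_rot: [[0.933, 0.361, -0.008], [0.361, -0.933, 0.004], [-0.006, -0.007, -1.0]]
ft_force: [-1.9, -1.2, 1.8]
finger_gap: 0.026
[-0.51  0.49 -0.08] [-1.9 -1.2  1.8] [ 0.5154 -0.0284  0.2047] yaw 21.17 13.9
clock: 14.02
eef_pos: [0.5154, -0.0283, 0.2046]
ee_rot: [[0.957, 0.289, -0.008], [0.289, -0.957, 0.005], [-0.006, -0.007, -1.0]]
ft_force: [-2.3, -0.3, 4.0]
finger_gap: 0.0261
[-0.46  0.66  0.12] [-2.3 -0.3  4. ] [ 0.5154 -0.0283  0.2046] yaw 16.78 14.025
clock: 14.15
eef_pos: [0.5153, -0.0283, 0.2045]
ee_rot: [[0.977, 0.214, -0.008], [0.214, -0.977, 0.006], [-0.006, -0.007, -1.0]]
ft_force: [-3.3, -1.3, 3.1]
finger_gap: 0.0258
[-0.45  0.64  0.17] [-3.3 -1.3  3.1] [ 0.5153 -0.0283  0.2045] yaw 12.37 14.15
```

```bash
for i in 1; do python3 -m handwheel '[{"offset":[0,0,0],"delta_rot":[0,0,-0.06],"gripper":15}]';python3 m.py;python3 -m handwheel '[{"offset":[0,0,0],"delta_rot":[0,0,-0.08],"gripper":15}]';python3 m.py; done
```

```text
clock: 14.28
eef_pos: [0.5153, -0.0281, 0.2046]
ee_rot: [[0.987, 0.16, -0.007], [0.16, -0.987, 0.006], [-0.006, -0.007, -1.0]]
ft_force: [-1.4, -0.4, 1.8]
finger_gap: 0.0262
[-0.21  0.46  0.5 ] [-1.4 -0.4  1.8] [ 0.5153 -0.0281  0.2046] yaw 9.19 14.275
clock: 14.4
eef_pos: [0.515, -0.0277, 0.2045]
ee_rot: [[0.996, 0.085, -0.008], [0.085, -0.996, 0.007], [-0.007, -0.007, -1.0]]
ft_force: [-3.5, -1.3, 2.7]
finger_gap: 0.0261
[-0.25  0.78  0.61] [-3.5 -1.3  2.7] [ 0.515  -0.0277  0.2045] yaw 4.9 14.4
```

```bash
python3 -m handwheel '[{"offset":[0,0,0],"delta_rot":[0,0,0],"gripper":60},{"offset":[0,0,0],"delta_rot":[0,0,0],"gripper":60},{"offset":[0,0,30],"delta_rot":[0,0,0],"gripper":60},{"offset":[-10,0,50],"delta_rot":[0,0,0.06],"gripper":60},{"offset":[-30,0,20],"delta_rot":[0,0,0.06],"gripper":60},{"offset":[-30,-10,0],"delta_rot":[0,0,0],"gripper":60},{"offset":[0,0,0],"delta_rot":[0,0,0],"gripper":30}]'
python3 - <<'E'
from h import *
T=wT();np.save('T1.npy',T)
cv2.imwrite("pics/w9.png",grab_frame("wrist"))
E
```

```text
clock: 15.28
eef_pos: [0.4483, -0.0359, 0.3079]
ee_rot: [[0.974, 0.227, 0.002], [0.227, -0.974, 0.007], [0.003, -0.007, -1.0]]
ft_force: [0.9, 1.1, 0.2]
finger_gap: 0.0496
```

View pics/w9.png

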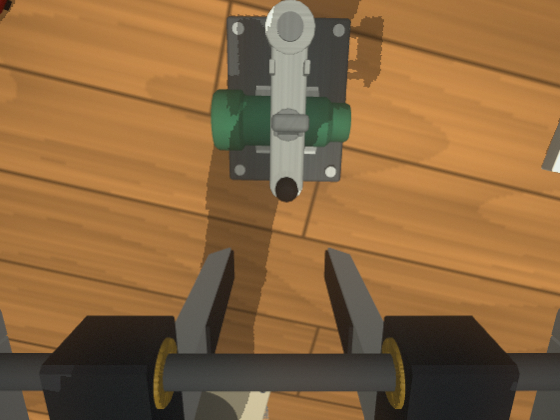

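```bash
python3 - <<'E'
from h import *
T=np.load('T1.npy')
b=cv2.imread('pics/w9.png')[0:210,230:350]
cv2.imwrite('pics/w9c.png',cv2.resize(b[95:150],None,fx=6,fy=6,interpolation=3))
cv2.imwrite("pics/s9.png",cv2.resize(grab_frame("scene")[120:270,170:320],None,fx=4,fy=4,interpolation=3))
E
```

```text
(no output)
```

View pics/w9c.png

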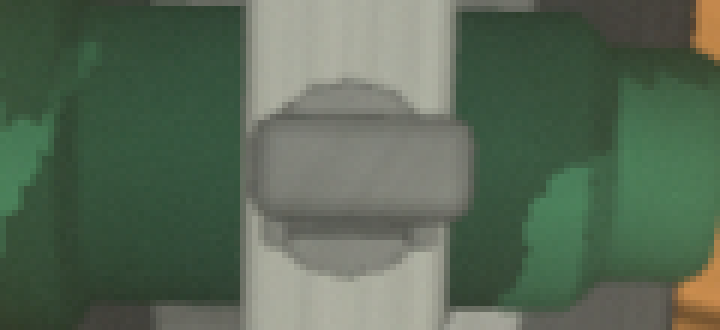

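View pics/s9.png

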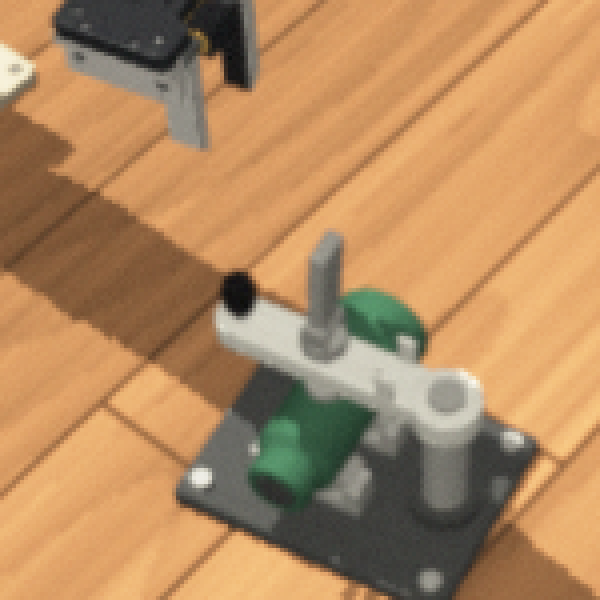

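```bash
python3 -m handwheel '[{"offset":[0,0,-40],"delta_rot":[0,0,0],"gripper":0},{"offset":[10,1,-40],"delta_rot":[0,0,0],"gripper":0},{"offset":[12,2,-18],"delta_rot":[0,0,0],"gripper":0},{"offset":[0,0,0],"delta_rot":[0,0,0],"gripper":0}]' 20
python3 m.py
```

```text
clock: 15.88
eef_pos: [0.4784, -0.0301, 0.206]
ee_rot: [[0.972, 0.234, 0.007], [0.234, -0.972, 0.008], [0.009, -0.006, -1.0]]
ft_force: [-0.0, -0.3, -0.0]
finger_gap: 0.0025
[ 0.    0.01 -0.02] [-0.  -0.3 -0. ] [ 0.4784 -0.0301  0.206 ] yaw 13.52 15.875
```

```bash
python3 -m handwheel '[{"offset":[10,-2,0],"delta_rot":[0,0,-0.02],"gripper":0},{"offset":[10,2,0],"delta_rot":[0,0,0],"gripper":0},{"offset":[6,1,0],"delta_rot":[0,0,0],"gripper":0},{"offset":[0,0,0],"delta_rot":[0,0,0],"gripper":0}]' 20
python3 m.py
```

```text
clock: 16.38
eef_pos: [0.5061, -0.029, 0.2074]
ee_rot: [[0.977, 0.214, 0.007], [0.214, -0.977, 0.008], [0.008, -0.006, -1.0]]
ft_force: [-1.5, -0.5, -0.1]
finger_gap: 0.0005
[ 0.    0.35 -0.  ] [-1.5 -0.5 -0.1] [ 0.5061 -0.029   0.2074] yaw 12.35 16.375
```

```bash
python3 -m handwheel '[{"offset":[7,1.5,-1],"delta_rot":[0,0,0],"gripper":0},{"offset":[7,1.5,-2],"delta_rot":[0,0,0],"gripper":0},{"offset":[7,1.5,-3],"delta_rot":[0,0,0],"gripper":0},{"offset":[7,1.5,-4],"delta_rot":[0,0,0],"gripper":0},{"offset":[0,0,0],"delta_rot":[0,0,0],"gripper":0}]' 20
python3 m.py
```

```text
clock: 17.0
eef_pos: [0.5358, -0.0226, 0.1974]
ee_rot: [[0.977, 0.214, 0.007], [0.214, -0.977, 0.008], [0.009, -0.006, -1.0]]
ft_force: [-1.7, -0.4, 2.0]
finger_gap: 0.0008
[-0.04  0.35  0.03] [-1.7 -0.4  2. ] [ 0.5358 -0.0226  0.1974] yaw 12.35 17.0
```

```bash
python3 -m handwheel '[{"offset":[6,1.2,-5],"delta_rot":[0,0,0],"gripper":0},{"offset":[5,1.1,-6],"delta_rot":[0,0,0],"gripper":0},{"offset":[4,0.8,-6],"delta_rot":[0,0,0],"gripper":0},{"offset":[2,0.5,-6],"delta_rot":[0,0,0],"gripper":0},{"offset":[0,0,0],"delta_rot":[0,0,0],"gripper":0}]' 20
python3 m.py
```

```text
clock: 17.62
eef_pos: [0.5539, -0.0188, 0.1723]
ee_rot: [[0.977, 0.214, 0.007], [0.214, -0.977, 0.008], [0.009, -0.006, -1.0]]
ft_force: [-1.5, 0.5, 0.2]
finger_gap: 0.0007
[-0.02  0.28  0.02] [-1.5  0.5  0.2] [ 0.5539 -0.0188  0.1723] yaw 12.34 17.625
```

```bash
python3 -m handwheel '[{"offset":[1,0.2,-4],"delta_rot":[0,0,0],"gripper":0},{"offset":[1,0.2,-3],"delta_rot":[0,0,0],"gripper":0},{"offset":[0,0,0],"delta_rot":[0,0,0],"gripper":0}]'
python3 m.py;  python3 -m handwheel '[{"offset":[0,0,-3],"delta_rot":[0,0,0],"gripper":0}]'; python3 m.py
```

```text
clock: 18.0
eef_pos: [0.5563, -0.0184, 0.1652]
ee_rot: [[0.977, 0.214, 0.008], [0.214, -0.977, 0.008], [0.009, -0.006, -1.0]]
ft_force: [-1.4, -0.4, 0.2]
finger_gap: 0.0006
[-0.01  0.24  0.02] [-1.4 -0.4  0.2] [ 0.5563 -0.0184  0.1652] yaw 12.33 18.0
clock: 18.12
eef_pos: [0.5571, -0.0183, 0.1627]
ee_rot: [[0.977, 0.214, 0.01], [0.214, -0.977, 0.008], [0.011, -0.006, -1.0]]
ft_force: [0.1, 1.1, 9.8]
finger_gap: -0.0001
[ 0.19  0.07 -0.  ] [0.1 1.1 9.8] [ 0.5571 -0.0183  0.1627] yaw 12.33 18.125
```

```bash
python3 -m handwheel '[{"offset":[0,0,-4],"delta_rot":[0,0,0],"gripper":0}]'; python3 m.py; python3 -m handwheel '[{"offset":[0,0,-5],"delta_rot":[0,0,0],"gripper":0}]'; python3 m.py
```

```text
clock: 18.25
eef_pos: [0.559, -0.0181, 0.1608]
ee_rot: [[0.977, 0.214, 0.014], [0.214, -0.977, 0.009], [0.016, -0.006, -1.0]]
ft_force: [-4.9, -0.1, 27.9]
finger_gap: 0.0005
[0.26 1.36 0.02] [-4.9 -0.1 27.9] [ 0.559  -0.0181  0.1608] yaw 12.33 18.25
clock: 18.38
eef_pos: [0.5604, -0.0179, 0.1595]
ee_rot: [[0.977, 0.214, 0.018], [0.213, -0.977, 0.01], [0.02, -0.006, -1.0]]
ft_force: [-9.3, 0.5, 38.1]
finger_gap: 0.0003
[ 0.25  2.46 -0.01] [-9.3  0.5 38.1] [ 0.5604 -0.0179  0.1595] yaw 12.33 18.375
```

Hard stop reached. Lift off, retreat and inspect.

```bash
python3 -m handwheel '[{"offset":[-2,0,10],"delta_rot":[0,0,0],"gripper":0},{"offset":[0,0,50],"delta_rot":[0,0,0],"gripper":0},{"offset":[-20,0,60],"delta_rot":[0,0,0],"gripper":0},{"offset":[-50,0,30],"delta_rot":[0,0,0],"gripper":0},{"offset":[-50,0,0],"delta_rot":[0,0,0],"gripper":0},{"offset":[0,0,0],"delta_rot":[0,0,0],"gripper":0}]'; python3 m.py
python3 - <<'E'
from h import *
T=wT();np.save('T1.npy',T)
cv2.imwrite("pics/w10.png",grab_frame("wrist"))
cv2.imwrite("pics/s10.png",cv2.resize(grab_frame("scene")[150:270,190:340],None,fx=5,fy=5,interpolation=3))
cv2.imwrite("pics/t10.png",grab_frame("top"))
for q in ["lever","stub_center","torch_center","block_center"]:
    for r in spot_in(q,"scene")[:1]: print(q,r["score"],(calibration("scene")["world_from_camera"]@np.r_[r["position"],1])[:3].round(4))
E
```

```text
clock: 19.12
eef_pos: [0.4386, -0.0175, 0.3151]
ee_rot: [[0.976, 0.214, 0.028], [0.214, -0.977, 0.011], [0.03, -0.005, -1.0]]
ft_force: [0.8, 0.1, 0.8]
finger_gap: 0.0003
[ 0.03  0.   -0.03] [0.8 0.1 0.8] [ 0.4386 -0.0175  0.3151] yaw 12.34 19.125
lever 0.67 [ 0.5552 -0.0169  0.1623]
stub_center 0.63 [ 0.5306 -0.0556  0.0833]
torch_center 0.76 [0.5334 0.361  0.0274]
block_center 0.68 [ 0.5694 -0.401   0.0199]
```

View pics/s10.png

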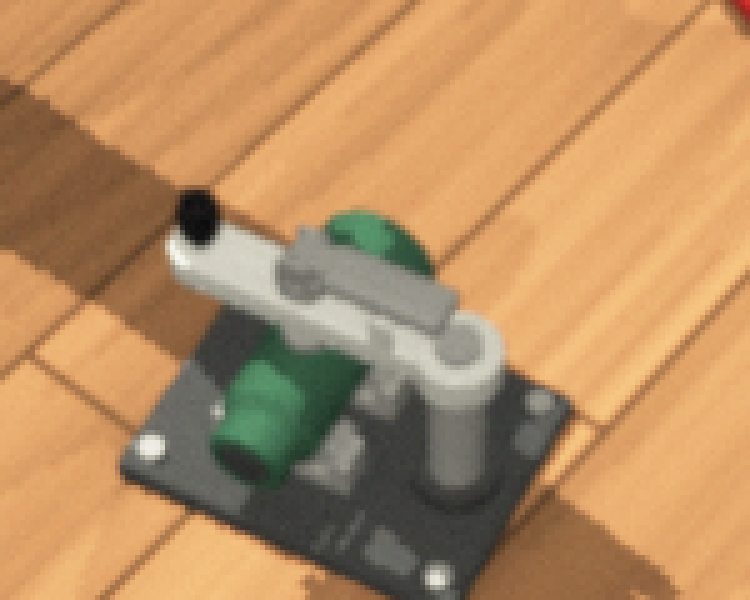

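View pics/w10.png

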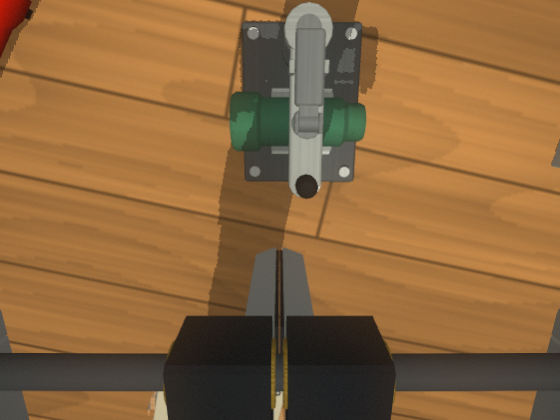

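```bash
python3 - <<'E'
from h import *
b=cv2.imread('pics/w10.png')[0:145,260:360]
cv2.imwrite('pics/w10c.png',cv2.resize(b,None,fx=4,fy=4,interpolation=3))
T=np.load('T1.npy')
m=cut_out("lever","wrist"); 
for r in m[:1]:
    ys,xs=np.nonzero(r["pixels"]); print(r["score"],xs.min(),xs.max(),ys.min(),ys.max())
E
```

```text
0.55 293 325 28 132
```

View pics/w10c.png

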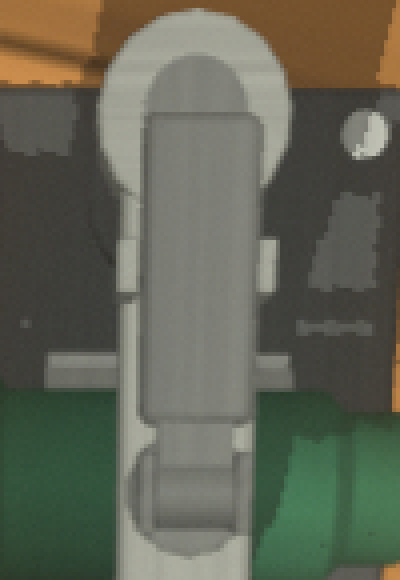

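```bash
python3 - <<'E'
from h import *
T=np.load('T1.npy')
f=lambda x,y,z:bw(T,(260+x/4,y/4),z)
def a(p,q): d=q-p; return np.degrees(np.arctan2(d[1],d[0])).round(2)
print("lever L,R",a(f(141,405,.163),f(146,130,.163)),a(f(253,405,.163),f(262,130,.163)))
print("arm L",a(f(117,570,.133),f(123,200,.133)))
k=f((306-260)*4,186*4,.167);p=f(197,95,.137);print("knob-post",a(k,p),np.linalg.norm((k-p)[:2]))
print("lugs cross",a(f(268,265,.14),f(127,265,.14))-90)
E
```

```text
lever L,R 11.95 12.2
arm L 11.85
knob-post 11.49 0.14594531739422834
lugs cross 12.370000000000005
```

```bash
python3 - <<'E'
from cell import *
print(sign_off())
E
```

```text
the job is handed in; nothing more can be done
None
```

The stub is clamped and the job is handed in at about 19 s of the 72 s allowed. The robot is clear of the stand, with its fingers shut on nothing.

1. **Clamp arm:** I swung it by the knob to its stop. It gave about 21 N of reaction and came back to the same spot each time.
2. **Bolt:** I turned it clockwise about 118° by the upright lever, until the moment rose to about 0.6 N m. The picture then showed the lever upright and square across the arm.
3. **Lever:** I folded it down to its end stop at the expected height. The fingertips reached about 0.16 m, pressing with up to 38 N.

**Last checks:**
- The lever lies along the arm: its yaw is 12.1° and the arm's is 11.5–11.9°.
- The lever's top is at 0.162 m, which is where it should be when level.
- The stub still lies in the vee. I judged this by eye, because the arm hides part of it.
- The torch and gauge block are where they were, to within a few millimetres.

**Disagreements:** The wrist camera's positions differed by 4–5 mm depending on the view. Once, that made the upright lever look slightly folded. I averaged the views, and later pictures showed it upright. When the bolt reached its stop, the fingers slipped a few degrees on the lever.

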